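# Unstack the forming blocks onto the bench tool board

### The arm

A 6-joint arm with a two-finger parallel gripper is mounted at the origin on the work surface. World frame = base frame: x ahead of the robot, y to its left, z up, the work surface at z = 0. Lengths are in m, angles in rad, forces in N, time in s.
With the tool pointing down it reaches from about 0.375 to 0.9 m from the base axis. Payload 3.1 kg.
Tool frame: the origin (TCP) lies between the finger pads; the fingertips stand 22 mm ahead of it and the grasp point (between the pads) lies 3 mm ahead of it (robot.nose_length is the z of the fingertips in the tool frame, in m); z points along the fingers, y is the direction in which the jaws open and shut (so a half turn about z gives the same grasp; the last joint's range is limited). The gripper opens to 87 mm and grips with 3 to 60 N. Pads are 19 mm wide; open, the fingers measure 117 mm over their backs; the gripper's body (75 mm by 190 mm) begins 51 mm behind the grasp point.
Start: joints at [1.111, 0.527, 1.433, -0, 1.181, -0.178], TCP at [0.174, 0.6, 0.245] pointing down, gripper open.
Joint ranges: [-3.08, 3.08], [-0.75, 2.2], [0.22, 2.44], [-1.43, 4.57], [0, 2.65], [-2.85, 2.85]. Speed limits (rad/s): [2.79, 2.79, 3.14, 3.14, 3.14, 3.14].

### API

Orientations are given as a unit quaternion [w, x, y, z].
In Python, from rig import robot gives the robot as it stands.
- The arm moves only by the shell command python3 -m handwheel 'ROWS' [FORCE]. ROWS is JSON, a list of rows, each a list of 3 entries, a list of its own where there are three numbers: the finger opening in m, from 0 to 0.087, then the shift along the tool's x, y, z in m, then the turn about the tool's z in units of 5 degrees (1.0 is 5 degrees). In form: [[jaw, [x, y, z], turn], ...]. A call has 1 to 10 rows; each row is the pose to reach, as a shift and turn from the pose commanded when the call began, along the tool's axes at that moment; what a row does not reach only later rows make up. A row lasts 1/10 s, in which the tool goes at most 50 mm and 8.59 degrees, less where a joint would pass 70% of its speed; a pose out of reach is approached as far as the arm can. A call with a gripper value outside its range is refused whole. The fingers move at their own pace and stop on an object; FORCE is the grip in N (left out, the last holds). Time passes only in rows, so rows that repeat a pose let the fingers close. It gives the time, the measured TCP pose, the force and the opening at its end, in the units of the state.
- robot.get_obs(): the state, without advancing time (a new reading comes with each control period).
- robot.read_camera(name): name is "scene" or "top" or "wrist"; returns a dict with "image" (480x640x3 uint8, blue, green, red), "fx", "fy", "cx", "cy" (pixels), "T" (4x4, takes a point from camera to world coordinates). Camera axes: x right, y up, looking along -z (the intrinsics and any distortion apply to the point x, -y, -z); pixel columns grow to the right and rows downward; lengths in m; the calibration is good to about 2 mm. A picture is of the moment at which its call begins. There is no depth.
- robot.close_job(): hands the job in, once; it reports no verdict.
The state is a dict: "clock": time; "joints": joint angles; "dq": joint speeds; "effort": joint torques, N m; "eef_pos": TCP position; "tcp_rot": TCP orientation; "contact_force": force on the tool from outside, world axes, zero at the start; "torque": the same for the moment, N m; "width": finger opening in m.
Only numpy, scipy, OpenCV 4.12 (cv2) and the standard library are available. Lean on these libraries where they do the work, as an engineer would, in place of code of your own. Each camera call takes 0.05 s, during which the arm holds its last target. There are 200 camera calls.

### The job

Put the jeweller's forming blocks away: first take the rubber puck, which does not belong in the tool board's middle well, and set it in its own small round well on the bench. Then take the stack of blocks apart from the top down, setting each block (round wooden, then hexagonal brass, then square steel) flat on the floor of the well of its own shape on the tool board. Keep every piece upright, set it down rather than dropping it, and leave the ring cone and the jar where they stand.

Things in the scene. Friction and masses are not known exactly. Their poses are not given: they have to be found in the camera images.
- puck: Black rubber puck, an upright cylinder 32 mm in diameter, 24 mm high, about 30 g. At the start it lies, wrongly, in the middle one of the three wells on the tool board. Origin: centre of its underside, z up.
- round_block: Round wooden doming block, an upright cylinder 42 mm in diameter, 26 mm high, with a shallow bowl sunk in its top, about 60 g. At the start the top of the stack. Origin: centre of its underside, z up.
- hex_block: Hexagonal brass block, 50 mm across its flats (58 mm across corners), 25 mm high, about 420 g. At the start the middle of the stack. Origin: centre of its underside, z up; its x axis points square out of one flat (flats every 60 degrees).
- square_block: Square steel bench block, 58 x 58 mm, 25 mm high, about 620 g. At the start the bottom of the stack, on the bench. Origin: centre of its underside, z up; x and y square to its sides.
- round_well: Round well for the wooden block, fixed on the tool board (a dark wooden board 110 x 360 mm, 12 mm thick, carrying three wells in a row 115 mm apart, in any order). A shallow tray: inner diameter 58 mm, wall 4.5 mm, grey floor 4 mm above the origin, rim 5 mm above that floor. Origin: centre of its underside, on the board's top, z up.
- hex_well: Hexagonal well for the brass block, fixed on the tool board: inside 66 mm across flats, wall 4.5 mm, grey floor 4 mm above the origin, rim 5 mm above that floor. Origin: centre of its underside, on the board's top, z up; its x axis points square out of one of its flats and across the row of wells.
- square_well: Square well for the steel block, fixed on the tool board: inside 74 x 74 mm, wall 4.5 mm, grey floor 4 mm above the origin, rim 5 mm above that floor. Origin: centre of its underside, on the board's top, z up; x and y square to its walls, x across the row of wells.
- puck_well: Small round well for the rubber puck, fixed, alone on the bench top: inner diameter 48 mm, wall 4.5 mm, grey floor 4 mm above the origin, rim 5 mm above that floor. Origin: centre of its underside, z up.
- ring_cone: Bystander, to be left alone: an off-white ring display cone 64 mm high with a brass ring on it, standing on a grey foot 42 mm in diameter. Origin: centre of its underside.
- jar: Bystander, to be left alone: a small glass jar with a metal cap, 44 mm in diameter, 58 mm high. Origin: centre of its underside.

How it is judged:
On the way, in this order (a step that is already met when the one before it is completed fails the run):
1. the rubber puck lies flat in its own well, released (horizontal distance between puck and puck_well below 0.014 m and z of puck in the frame of puck_well between 0 and 0.007 m and angle between puck's own z axis and vertical below 0.06 rad and linear speed of puck below 0.02 m/s and contact force between the fingers and puck below 0.05 N), for 0.2 s.
2. the wooden doming block lies flat in its own well, released (horizontal distance between round_block and round_well below 0.014 m and z of round_block in the frame of round_well between 0 and 0.007 m and angle between round_block's own z axis and vertical below 0.06 rad and linear speed of round_block below 0.02 m/s and contact force between the fingers and round_block below 0.05 N), for 0.2 s.
3. the hexagonal brass block lies flat in its own well, released (horizontal distance between hex_block and hex_well below 0.014 m and z of hex_block in the frame of hex_well between 0 and 0.007 m and angle between hex_block's own z axis and vertical below 0.06 rad and linear speed of hex_block below 0.02 m/s and contact force between the fingers and hex_block below 0.05 N), for 0.2 s.
4. the square steel block lies flat in its own well, released (horizontal distance between square_block and square_well below 0.014 m and z of square_block in the frame of square_well between 0 and 0.007 m and angle between square_block's own z axis and vertical below 0.06 rad and linear speed of square_block below 0.02 m/s and contact force between the fingers and square_block below 0.05 N), for 0.2 s.
At the end, for the whole second after the job is handed in: The puck lies in the small round well on the bench, and the round, hexagonal and square blocks each lie in the well of their own shape on the board: each flat on the well's floor (underside within 3 mm of it, tilt under 0.06 rad), centre within 14 mm of the well's centre, released and at rest (all of step 1 and all of step 2 and all of step 3 and all of step 4); the robot touches nothing.
It fails at once if a puck or block is tipped over (more than 0.6 rad) (angle between any of puck, round_block, hex_block, square_block's own z axis and vertical above 0.6 rad).
It fails at once if a puck or block is dropped (falls freely by more than about 20 mm) ((contact force between the fingers and puck below 0.01 N and linear speed of puck above 0.6 m/s) or (contact force between the fingers and round_block below 0.01 N and linear speed of round_block above 0.6 m/s) or (contact force between the fingers and hex_block below 0.01 N and linear speed of hex_block above 0.6 m/s) or (contact force between the fingers and square_block below 0.01 N and linear speed of square_block above 0.6 m/s)).
It fails at once if the ring cone is moved by more than 15 mm or tipped (distance of ring_cone from where it was at the start of the episode above 0.015 m or angle between ring_cone's own z axis and vertical above 0.4 rad).
It fails at once if the jar is moved by more than 15 mm or tipped (distance of jar from where it was at the start of the episode above 0.015 m or angle between jar's own z axis and vertical above 0.4 rad).
It also fails if it takes over 101 s, if anything falls off the work surface, if the arm or the gripper's body presses on something with over 40 N, if the wrist force passes 120 N, or if a joint passes its speed limit or range.

## Working session

There is one attempt and no reset: what is moved stays moved. The work goes in short steps, Python scripts to look and compute and a shell command to move; the robot and the scene stay as the last step left them, time stands still between calls to the robot, and variables do not carry over. Pictures are saved under pics/ and viewed, about 12 in all and at most 16, crops included, and the job is handed in when it is done.

```bash
mkdir -p pics; ls; python3 - <<'E'
from rig import robot
import cv2
o=robot.get_obs(); print({k:o[k] for k in('clock','eef_pos','tcp_rot','width','contact_force')})
for n in('top','scene'):
    c=robot.read_camera(n); cv2.imwrite(f'pics/{n}0.png',c['image']); print(n,{k:c[k] for k in c if k!='image'})
E
```

```text
pics
{'clock': 0.0, 'eef_pos': array([0.17345784, 0.59973993, 0.24358019]), 'tcp_rot': array([-3.39290593e-04,  1.40416566e-01,  9.90091936e-01, -1.01540928e-03]), 'width': 0.08717180639405814, 'contact_force': array([1.01234509, 0.24299194, 0.57551103])}
top {'fx': 473.122123828034, 'fy': 473.122123828034, 'cx': 320.07978618069217, 'cy': 239.2779339730439, 'T': array([[ 0.00762715,  0.98632983, -0.16460648,  0.4207805 ],
       [-0.999829  ,  0.00474885, -0.01787235, -0.00864158],
       [-0.01684634,  0.16471465,  0.98619739,  0.79197542],
       [ 0.        ,  0.        ,  0.        ,  1.        ]])}
scene {'fx': 530.205158381419, 'fy': 530.205158381419, 'cx': 308.08211949313204, 'cy': 243.24970044432868, 'T': array([[-0.44387848, -0.5189923 ,  0.73049223,  1.23045518],
       [ 0.89582753, -0.23739337,  0.37568261,  0.34176681],
       [-0.02156237,  0.82115247,  0.5703014 ,  0.57409633],
       [ 0.        ,  0.        ,  0.        ,  1.        ]])}
```

View pics/top0.png

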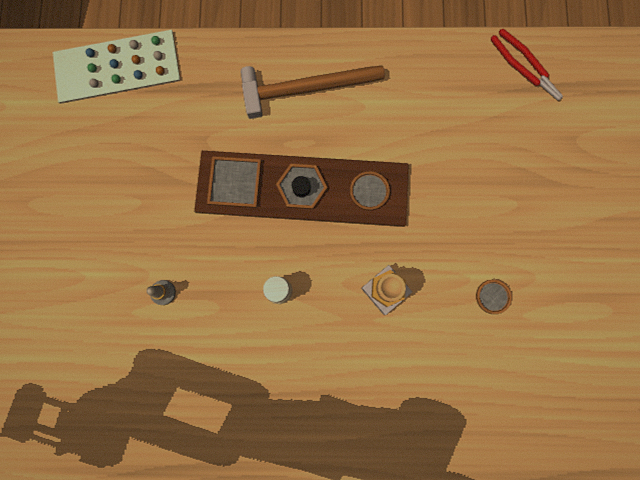

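View pics/scene0.png

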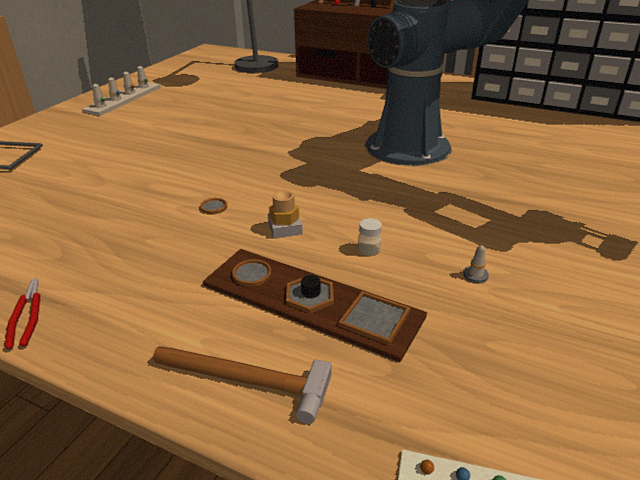

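The top view shows the board with, from left to right, the square (236,182), hex (302,186, puck inside) and round (370,190) wells. The jar is at (276,289), the stack at about (387,291), the puck well at (494,296) and the cone at (162,292). I'll enlarge it.

```bash
cat > h.py <<'E'
import numpy as np,cv2
from rig import robot
def ray(c,u,v,z):
    T=c['T'];d=T[:3,:3]@np.array([(u-c['cx'])/c['fx'],-(v-c['cy'])/c['fy'],-1])
    o=T[:3,3];return (o+d*(z-o[2])/d[2]).round(4)
def pix(c,p):
    q=c['T'][:3,:3].T@(np.array(p)-c['T'][:3,3]);return np.array([c['cx']-c['fx']*q[0]/q[2],c['cy']+c['fy']*q[1]/q[2]])
def pose():
    o=robot.get_obs();w,x,y,z=o['tcp_rot']
    from scipy.spatial.transform import Rotation as R
    return o,R.from_quat([x,y,z,w]).as_matrix()
def rel(target,yaw=None):
    # shift in tool axes to world TCP target; turn (5deg units) to bring tool y axis to yaw (deg, mod 180)
    o,M=pose();s=M.T@(np.array(target)-o['eef_pos'])
    yn=np.degrees(np.arctan2(M[1,1],M[0,1]));t=None
    if yaw is not None: t=-((yaw-yn+90)%180-90)/5
    print('pos',o['eef_pos'].round(4),'yaw_y',yn.round(1),'z',M[:,2].round(3),'shift',s.round(4),'turn',t,'j6',round(float(o['joints'][5]),2),'t',o['clock'])
E
python3 - <<'E'
import cv2
im=cv2.imread('pics/top0.png')
a=cv2.resize(im[145:230,190:415],None,fx=3.5,fy=3.5,interpolation=cv2.INTER_CUBIC)
b=cv2.resize(im[255:325,350:525],None,fx=4.5,fy=4.5,interpolation=cv2.INTER_CUBIC)
import numpy as np
cv2.imwrite('pics/crop0.png',np.vstack([cv2.copyMakeBorder(x,0,0,0,800-x.shape[1],cv2.BORDER_CONSTANT) for x in(a,b[:300])]))
print(a.shape,b.shape)
E
```

```text
(298, 788, 3) (315, 788, 3)
```

View pics/crop0.png

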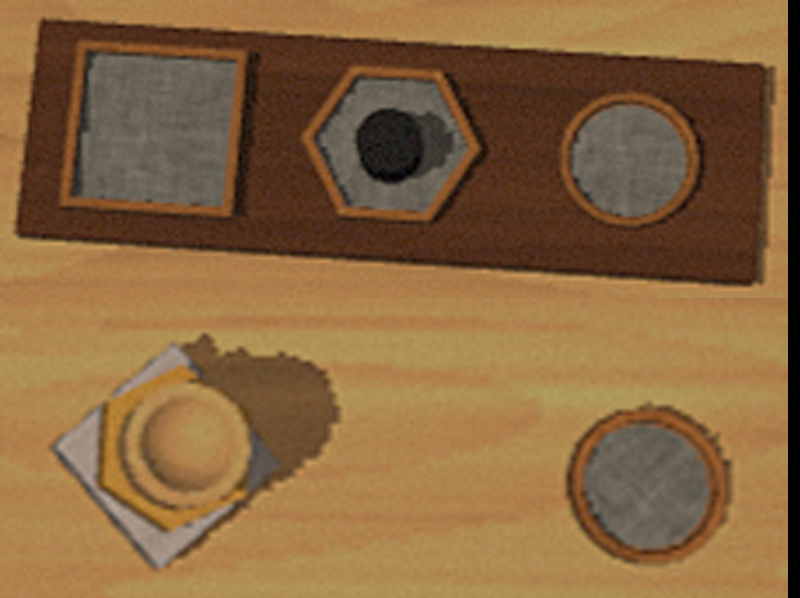

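```bash
python3 - <<'E'
from h import *
c=robot.read_camera('top')
A=lambda u,v,z:ray(c,190+(u-1.2)/3.5,145+(v-1.2)/3.5,z)
B=lambda u,v,z:ray(c,350+(u-1.7)/4.5,255+(v-298-1.7)/4.5,z)
def ang(p,q):d=q-p;return np.degrees(np.arctan2(d[1],d[0])).round(1),np.linalg.norm(d).round(4)
S=[A(*p,.021) for p in((77,41),(247,50),(232,215),(61,206))];print('sq well',np.mean(S,0),[ang(S[i],S[(i+1)%4]) for i in range(4)])
H=[A(*p,.021) for p in((303,138),(353,67),(442,71),(483,149),(432,219),(340,213))];print('hex well',np.mean(H,0),[ang(H[i],H[(i+1)%6]) for i in range(6)])
print('round well',A(630,160,.021),'puck',A(390,146,.04),'puckwell',B(648,484,.009))
print('round',B(187,445,.076))
q=[B(*p,.025) for p in((54,445),(180,345),(278,462),(160,568))];print('sq',q,[ang(q[i],q[(i+1)%4]) for i in range(4)])
h=[B(*p,.05) for p in((195,370),(104,404),(101,472),(170,530),(245,495))];print('hex',h,[ang(h[i],h[i+1]) for i in range(4)], (h[0]+h[3])/2)
rel((.5,0,.25),90)
E
```

```text
sq well [0.6487 0.1523 0.021 ] [(np.float64(-93.0), np.float64(0.0835)), (np.float64(176.6), np.float64(0.0826)), (np.float64(87.1), np.float64(0.0825)), (np.float64(-2.7), np.float64(0.0828))]
hex well [0.64145    0.03703333 0.021     ] [(np.float64(-33.4), np.float64(0.0427)), (np.float64(-92.6), np.float64(0.0433)), (np.float64(-152.9), np.float64(0.0438)), (np.float64(145.1), np.float64(0.0422)), (np.float64(86.4), np.float64(0.0442)), (np.float64(26.6), np.float64(0.0415))]
round well [ 0.6331 -0.0773  0.021 ] puck [0.6343 0.0369 0.04  ] puckwell [ 0.4589 -0.279   0.009 ]
round [ 0.4675 -0.1032  0.076 ]
sq [array([ 0.4706, -0.0624,  0.025 ]), array([ 0.5069, -0.1081,  0.025 ]), array([ 0.465 , -0.1423,  0.025 ]), array([ 0.4273, -0.0997,  0.025 ])] [(np.float64(-51.5), np.float64(0.0584)), (np.float64(-140.8), np.float64(0.0541)), (np.float64(131.5), np.float64(0.0569)), (np.float64(40.7), np.float64(0.0572))]
hex [array([ 0.4953, -0.1099,  0.05  ]), array([ 0.4833, -0.0781,  0.05  ]), array([ 0.4597, -0.0768,  0.05  ]), array([ 0.44  , -0.1003,  0.05  ]), array([ 0.4522, -0.1264,  0.05  ])] [(np.float64(110.7), np.float64(0.034)), (np.float64(176.8), np.float64(0.0236)), (np.float64(-130.0), np.float64(0.0307)), (np.float64(-64.9), np.float64(0.0288))] [ 0.46765 -0.1051   0.05   ]
pos [0.1735 0.5999 0.2438] yaw_y 73.9 z [-0.001 -0.002 -1.   ] shift [-0.4804 -0.4854 -0.0055] turn -3.2289452977538273 j6 -0.18 t 0.15
```

```bash
python3 - <<'E'
from h import *
rel((.634,.037,.18),-3)
E
```

```text
pos [0.1735 0.5999 0.2438] yaw_y 73.9 z [-0.001 -0.002 -1.   ] shift [-0.5989 -0.4125  0.0643] turn 15.371054702246173 j6 -0.18 t 0.15
```

```bash
python3 -m handwheel '[[0.087,[-0.2,-0.137,0.03],5],[0.087,[-0.4,-0.275,0.064],10],[0.087,[-0.599,-0.4125,0.064],15.4],[0.087,[-0.599,-0.4125,0.064],15.4],[0.087,[-0.599,-0.4125,0.064],15.4],[0.087,[-0.599,-0.4125,0.064],15.4],[0.087,[-0.599,-0.4125,0.064],15.4],[0.087,[-0.599,-0.4125,0.064],15.4],[0.087,[-0.599,-0.4125,0.064],15.4],[0.087,[-0.599,-0.4125,0.064],15.4]]' 20
python3 - <<'E'
from h import *
rel((.634,.037,.18),-3)
E
```

```text
clock: 1.15
eef_pos: [0.4901, 0.2133, 0.1991]
tcp_rot: [-0.0, 0.727, 0.686, 0.0]
contact_force: [0.9, 0.5, 0.4]
width: 0.0868
pos [0.4901 0.2133 0.1991] yaw_y -3.3 z [-0.  0. -1.] shift [-0.1678  0.1538  0.019 ] turn -0.059376436580782864 j6 0.26 t 1.15
```

```bash
python3 -m handwheel '[[0.087,[-0.168,0.154,0.019],0],[0.087,[-0.168,0.154,0.019],0],[0.087,[-0.168,0.154,0.019],0],[0.087,[-0.168,0.154,0.019],0],[0.087,[-0.168,0.154,0.019],0],[0.087,[-0.168,0.154,0.019],0],[0.087,[-0.168,0.154,0.019],0]]'
python3 - <<'E'
from h import *
rel((.634,.037,.045),-3)
c=robot.read_camera('wrist');cv2.imwrite('pics/w1.png',c['image'])
print(c['T'].round(3),c['fx'],c['cx'],c['cy'])
print(pix(c,(.634,.037,.04)),pix(c,(.6415,.037,.021)))
E
```

```text
clock: 1.85
eef_pos: [0.6332, 0.0385, 0.1796]
tcp_rot: [-0.001, 0.727, 0.687, -0.0]
contact_force: [-0.1, 0.4, -0.3]
width: 0.087
pos [0.6332 0.0385 0.1796] yaw_y -3.2 z [-0.002  0.001 -1.   ] shift [-0.0015  0.0012  0.1346] turn -0.046074013520473044 j6 -0.06 t 1.85
[[ 0.998  0.054  0.019  0.638]
 [-0.057  0.952  0.3    0.12 ]
 [-0.002 -0.301  0.954  0.32 ]
 [ 0.     0.     0.     1.   ]] 372.2359244709082 324.9962409306565 235.36412956242464
[326.65467219 229.41439747] [335.59529291 222.40584709]
```

View pics/w1.png

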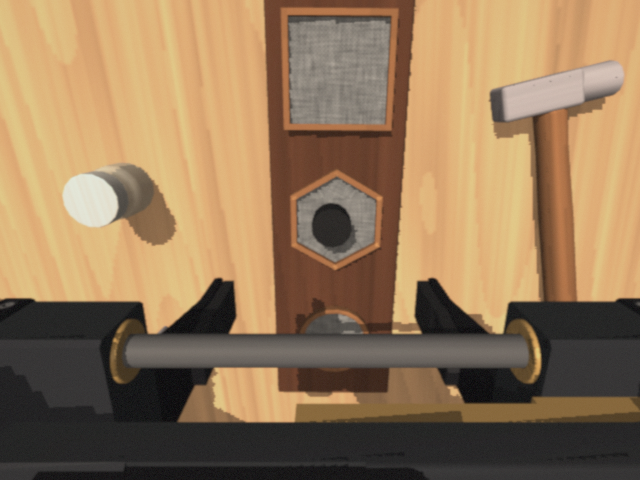

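The wrist view shows the puck's top centred at about (332,223) and the hex well's rim centred at (337,219).

```bash
python3 - <<'E'
from h import *
c=robot.read_camera('wrist')
im=c['image'].astype(int)
m=(im.max(2)<45).astype('uint8');m[:195]=0;m[250:]=0;m[:,:300]=0;m[:,370:]=0
M=cv2.moments(m,True);x,y,w,h=cv2.boundingRect(m);print(M['m10']/M['m00'],M['m01']/M['m00'],x,y,w,h)
print(ray(c,332,223,.04),ray(c,337,219,.021),'sqwell',ray(c,340.5,69,.021))
E
```

```text
331.8226837060703 223.88019169329073 315 205 36 42
[0.6378 0.0429 0.04  ] [0.6422 0.0408 0.021 ] sqwell [0.6501 0.155  0.021 ]
```

```bash
python3 -m handwheel '[[0.087,[0,0.003,0.05],0],[0.087,[0,0.003,0.09],0],[0.087,[0,0.003,0.12],0],[0.087,[0,0.003,0.1346],0],[0.087,[0,0.003,0.1346],0],[0.05,[0,0.003,0.1346],0],[0.02,[0,0.003,0.1346],0],[0.02,[0,0.003,0.1346],0],[0.02,[0,0.003,0.1346],0],[0.02,[0,0.003,0.1346],0]]' 20
python3 -m handwheel '[[0.02,[0,0,0],0],[0.02,[0,0,0],0],[0.02,[0,0,0],0]]'
python3 - <<'E'
from h import *
c=robot.read_camera('scene');cv2.imwrite('pics/s2.png',cv2.resize(c['image'][180:360,180:460],None,fx=2.5,fy=2.5))
E
```

```text
clock: 2.95
eef_pos: [0.6368, 0.0387, 0.046]
tcp_rot: [0.0, 0.726, 0.687, 0.0]
contact_force: [0.0, 0.6, -0.6]
width: 0.0549
clock: 3.25
eef_pos: [0.6367, 0.0387, 0.0457]
tcp_rot: [0.0, 0.726, 0.687, 0.0]
contact_force: [0.3, 0.9, -0.1]
width: 0.0311
```

View pics/s2.png

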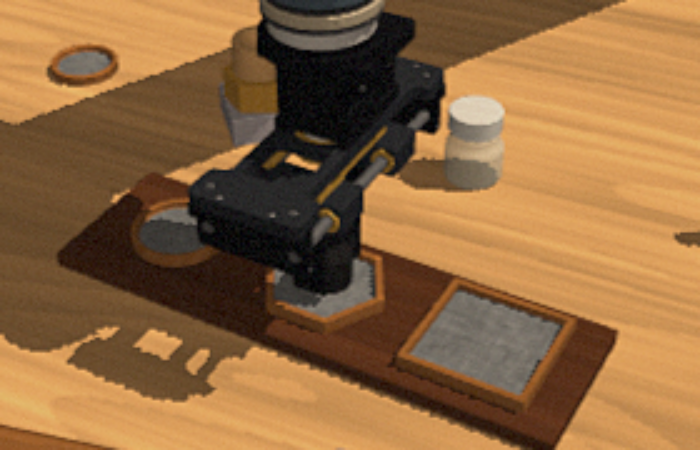

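The puck is gripped (width 31 mm). Next I lift it and carry it over.

```bash
python3 -m handwheel '[[0.02,[0,0,-0.03],0],[0.02,[0,0,-0.07],0],[0.02,[0,0,-0.1],0],[0.02,[0,0,-0.11],0],[0.02,[0,0,-0.11],0]]'
python3 - <<'E'
from h import *
rel((.459,-.279,.15),-3)
E
```

```text
clock: 3.8
eef_pos: [0.6376, 0.0387, 0.1572]
tcp_rot: [0.001, 0.726, 0.687, 0.001]
contact_force: [-0.0, -0.6, 0.1]
width: 0.0313
pos [0.6376 0.0387 0.1572] yaw_y -3.1 z [ 0.004 -0.    -1.   ] shift [-0.327  -0.161   0.0067] turn -0.028727207841524206 j6 -0.06 t 3.8
```

```bash
python3 -m handwheel '[[0.02,[-0.035,-0.017,0],0],[0.02,[-0.075,-0.037,0],0],[0.02,[-0.115,-0.057,0],0],[0.02,[-0.155,-0.076,0],0],[0.02,[-0.195,-0.096,0],0],[0.02,[-0.235,-0.116,0],0],[0.02,[-0.275,-0.135,0.005],0],[0.02,[-0.307,-0.151,0.006],0],[0.02,[-0.327,-0.161,0.007],0],[0.02,[-0.327,-0.161,0.007],0]]'
python3 -m handwheel '[[0.02,[0,0,0],0],[0.02,[0,0,0],0]]'
python3 - <<'E'
from h import *
c=robot.read_camera('wrist');cv2.imwrite('pics/w3.png',c['image'])
print(pix(c,(.459,-.279,.009)))
rel((.459,-.279,.034),-3)
E
```

```text
clock: 4.8
eef_pos: [0.4558, -0.2808, 0.1466]
tcp_rot: [-0.002, 0.728, 0.686, -0.0]
contact_force: [-0.5, 0.7, 0.5]
width: 0.0315
clock: 5.0
eef_pos: [0.4578, -0.2775, 0.1477]
tcp_rot: [-0.001, 0.726, 0.688, 0.0]
contact_force: [-0.8, -0.4, -0.4]
width: 0.0317
[327.06954133 229.87814818]
pos [ 0.4581 -0.2775  0.148 ] yaw_y -3.1 z [-0.001  0.001 -1.   ] shift [-0.0016  0.0011  0.114 ] turn -0.01224862318888995 j6 -0.7 t 5.05
```

View pics/w3.png

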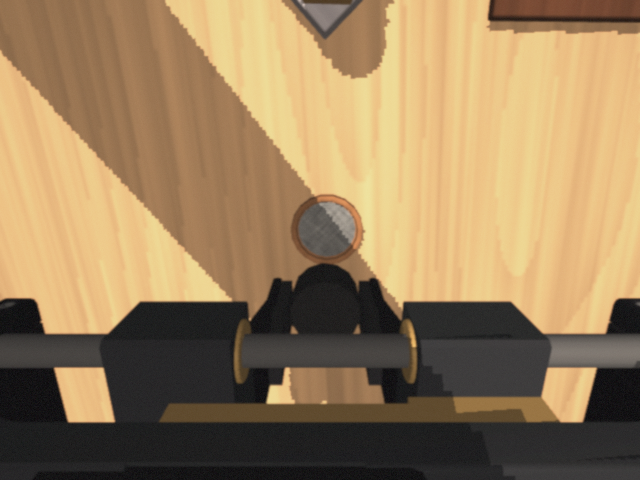

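The well at (327,229) agrees with the predicted (327,230), so I lower the puck.

```bash
python3 -m handwheel '[[0.02,[-0.0015,0.001,0.04],0],[0.02,[-0.0015,0.001,0.08],0],[0.02,[-0.0015,0.001,0.1],0],[0.02,[-0.0015,0.001,0.108],0],[0.02,[-0.0015,0.001,0.111],0],[0.02,[-0.0015,0.001,0.113],0],[0.02,[-0.0015,0.001,0.114],0],[0.02,[-0.0015,0.001,0.114],0]]'
python3 -c "
from h import *
rel((.459,-.279,.034),-3)"
```

```text
clock: 5.85
eef_pos: [0.4594, -0.2809, 0.0356]
tcp_rot: [0.001, 0.726, 0.687, 0.0]
contact_force: [-0.7, -0.2, 0.2]
width: 0.0315
pos [ 0.4594 -0.2809  0.0356] yaw_y -3.1 z [ 0.001 -0.001 -1.   ] shift [ 0.0018 -0.0006  0.0016] turn -0.027905605992407344 j6 -0.7 t 5.85
```

```bash
python3 -m handwheel '[[0.02,[0.001,0,0.0008],0],[0.02,[0.001,0,0.0016],0],[0.02,[0.001,0,0.0016],0]]'
python3 -m handwheel '[[0.05,[0.001,0,0.0005],0],[0.087,[0.001,0,0.0005],0],[0.087,[0.001,0,0.0005],0],[0.087,[0.001,0,0.0005],0],[0.087,[0.001,0,0.0005],0],[0.087,[0.001,0,0.0005],0],[0.087,[0.001,0,-0.05],0],[0.087,[0.001,0,-0.1],0],[0.087,[0.001,0,-0.12],0],[0.087,[0.001,0,-0.12],0]]'
python3 - <<'E'
from h import *
c=robot.read_camera('wrist');cv2.imwrite('pics/w4.png',c['image'][100:380,160:480])
rel((.4675,-.104,.20),-3)
E
```

```text
clock: 6.15
eef_pos: [0.4591, -0.2796, 0.0336]
tcp_rot: [0.0, 0.726, 0.687, 0.0]
contact_force: [0.4, 0.8, 3.5]
width: 0.031
clock: 7.15
eef_pos: [0.4608, -0.28, 0.1565]
tcp_rot: [0.004, 0.726, 0.687, 0.0]
contact_force: [-0.0, 0.7, 0.2]
width: 0.0865
pos [ 0.4597 -0.2791  0.1546] yaw_y -3.1 z [ 0.003 -0.003 -1.   ] shift [ 0.1751 -0.0017 -0.0459] turn -0.027838597214270067 j6 -0.7 t 7.2
```

View pics/w4.png

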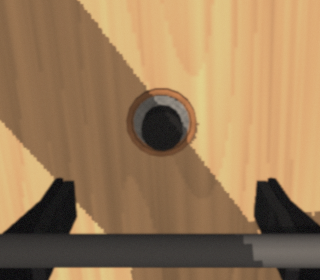

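The puck sits in its well at crop position (161,125), looking flat. Next the stack.

```bash
python3 -m handwheel '[[0.087,[0.01,0,-0.035],0],[0.087,[0.06,-0.001,-0.046],0],[0.087,[0.11,-0.001,-0.046],0],[0.087,[0.15,-0.002,-0.046],0],[0.087,[0.175,-0.002,-0.046],0],[0.087,[0.175,-0.002,-0.046],0],[0.087,[0.175,-0.002,-0.046],0]]'
python3 - <<'E'
from h import *
c=robot.read_camera('wrist');cv2.imwrite('pics/w5.png',cv2.resize(c['image'][120:300,220:440],None,fx=3.5,fy=3.5,interpolation=cv2.INTER_CUBIC))
np.savez('w5.npz',**c)
rel((.4675,-.104,.20),-3)
E
```

```text
clock: 7.9
eef_pos: [0.4662, -0.1033, 0.198]
tcp_rot: [-0.001, 0.726, 0.688, -0.001]
contact_force: [0.7, -0.1, 0.7]
width: 0.0871
pos [ 0.4665 -0.1041  0.1982] yaw_y -3.1 z [-0.001  0.    -1.   ] shift [ 0.0002  0.0009 -0.0018] turn -0.026888432053846147 j6 -0.4 t 7.95
```

View pics/w5.png

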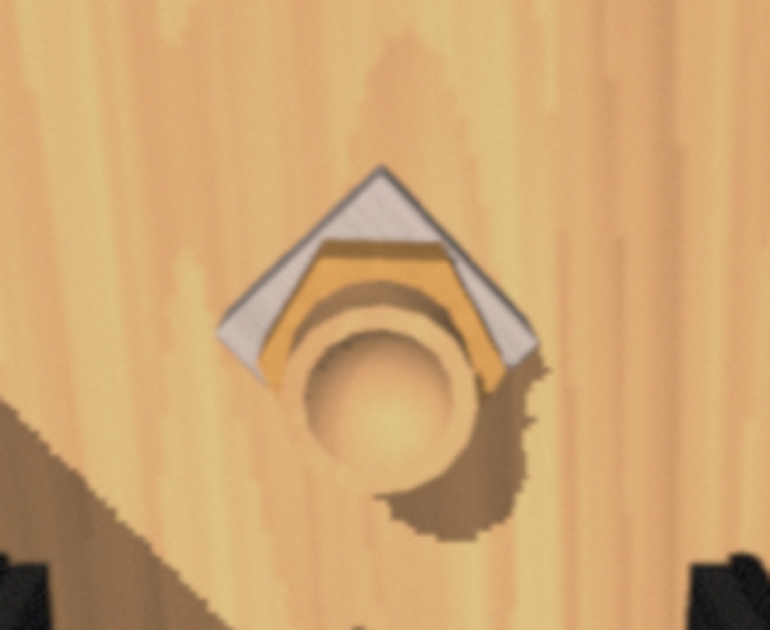

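The crop shows the round block's top centred at (381,400), the hex edge from (320,257) to (448,260), and the square's corners at (220,335), (381,172) and (538,345).

```bash
python3 - <<'E'
from h import *
c=np.load('w5.npz')
P=lambda u,v,z:ray(c,220+(u-1.25)/3.5,120+(v-1.25)/3.5,z)
def ang(p,q):d=q-p;return np.degrees(np.arctan2(d[1],d[0])).round(1),np.linalg.norm(d).round(4)
print('round',P(381,400,.076),P(283,400,.076),P(479,400,.076))
l,t,r=[P(*p,.025) for p in((220,335),(381,172),(538,345))];print('sq',l,t,r,ang(t,l),ang(t,r),(l+r)/2)
h=[P(*p,.05) for p in((258,362),(320,257),(448,260),(507,375))];print('hex',h,[ang(h[i],h[i+1]) for i in range(3)])
rel((.4675,-.1035,.08),-3)
E
```

```text
round [ 0.4684 -0.1031  0.076 ] [ 0.4478 -0.102   0.076 ] [ 0.489  -0.1042  0.076 ]
sq [ 0.429 -0.1    0.025] [ 0.4709 -0.0621  0.025 ] [ 0.5077 -0.1068  0.025 ] (np.float64(-137.9), np.float64(0.0565)) (np.float64(-50.5), np.float64(0.0579)) [ 0.46835 -0.1034   0.025  ]
hex [array([ 0.4404, -0.1006,  0.05  ]), array([ 0.4563, -0.077 ,  0.05  ]), array([ 0.4849, -0.0792,  0.05  ]), array([ 0.4975, -0.1068,  0.05  ])] [(np.float64(56.0), np.float64(0.0285)), (np.float64(-4.4), np.float64(0.0287)), (np.float64(-65.5), np.float64(0.0303))]
pos [ 0.4665 -0.1041  0.1982] yaw_y -3.1 z [-0.001  0.    -1.   ] shift [0.0007 0.0011 0.1182] turn -0.026888432053846147 j6 -0.4 t 7.95
```

```bash
python3 -m handwheel '[[0.087,[0.0007,0.002,0.04],0],[0.087,[0.0007,0.002,0.08],0],[0.087,[0.0007,0.002,0.105],0],[0.087,[0.0007,0.002,0.115],0],[0.06,[0.0007,0.002,0.118],0],[0.03,[0.0007,0.002,0.118],0],[0.03,[0.0007,0.002,0.118],0],[0.03,[0.0007,0.002,0.118],0],[0.03,[0.0007,0.002,0.118],0],[0.03,[0.0007,0.002,0.118],0]]' 20
python3 -m handwheel '[[0.03,[0,0,0],0],[0.03,[0,0,0],0],[0.03,[0,0,0],0]]'
```

```text
clock: 8.95
eef_pos: [0.469, -0.1031, 0.0817]
tcp_rot: [0.001, 0.726, 0.688, 0.0]
contact_force: [-0.5, -0.9, 0.3]
width: 0.0469
clock: 9.25
eef_pos: [0.4688, -0.103, 0.0815]
tcp_rot: [0.0, 0.726, 0.687, 0.0]
contact_force: [-0.8, 0.2, 5.0]
width: 0.0414
```

```bash
python3 -m handwheel '[[0.03,[0,0,-0.01],0],[0.03,[0,0,-0.04],0],[0.03,[0,0,-0.07],0],[0.03,[0,0,-0.09],0],[0.03,[0,0,-0.09],0],[0.03,[0,0,-0.09],0]]'
python3 - <<'E'
from h import *
c=robot.read_camera('wrist');cv2.imwrite('pics/w6.png',c['image'][120:400,200:460])
rel((.6331,-.0773,.15),-3)
E
```

```text
clock: 9.85
eef_pos: [0.4685, -0.103, 0.1712]
tcp_rot: [0.0, 0.726, 0.687, 0.0]
contact_force: [0.5, 0.1, -0.5]
width: 0.0415
pos [ 0.468  -0.1028  0.1706] yaw_y -3.1 z [-0.001  0.001 -1.   ] shift [0.0345 0.1635 0.0204] turn -0.02957744665009443 j6 -0.39 t 9.9
```

View pics/w6.png

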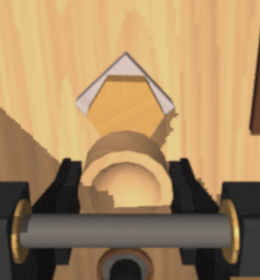

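The wooden block is held upright and the hex below is undisturbed at crop position (125,105). I carry the block to the round well.

```bash
python3 -m handwheel '[[0.03,[0.006,0.03,0],0],[0.03,[0.014,0.07,0.005],0],[0.03,[0.022,0.11,0.01],0],[0.03,[0.03,0.145,0.02],0],[0.03,[0.0345,0.1635,0.02],0],[0.03,[0.0345,0.1635,0.02],0],[0.03,[0.0345,0.1635,0.02],0]]'
python3 - <<'E'
from h import *
c=robot.read_camera('wrist');cv2.imwrite('pics/w7.png',c['image'][120:400,200:460])
print(pix(c,(.6331,-.0773,.021))-[200,120])
rel((.6331,-.0773,.0485),-3)
E
```

```text
clock: 10.6
eef_pos: [0.6322, -0.0771, 0.149]
tcp_rot: [-0.002, 0.726, 0.688, -0.001]
contact_force: [-0.1, 0.2, -1.0]
width: 0.0414
[127.08313779 112.14220048]
pos [ 0.6318 -0.0773  0.1495] yaw_y -3.1 z [-0.004  0.001 -1.   ] shift [-0.      0.0017  0.101 ] turn -0.028462935568092006 j6 -0.24 t 10.65
```

View pics/w7.png

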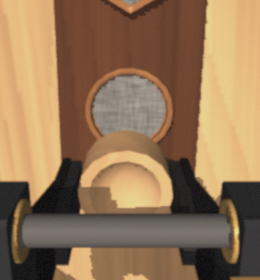

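```bash
python3 -m handwheel '[[0.03,[0.0005,0.0015,0.03],0],[0.03,[0.0005,0.0015,0.065],0],[0.03,[0.0005,0.0015,0.085],0],[0.03,[0.0005,0.0015,0.095],0],[0.03,[0.0005,0.0015,0.098],0],[0.03,[0.0005,0.0015,0.1],0],[0.03,[0.0005,0.0015,0.101],0],[0.03,[0.0005,0.0015,0.101],0]]'
python3 -c "
from h import *
rel((.634,-.0773,.0475),-3)"
```

```text
clock: 11.45
eef_pos: [0.6359, -0.0774, 0.0511]
tcp_rot: [0.001, 0.726, 0.687, 0.0]
contact_force: [0.2, 0.2, -0.5]
width: 0.0414
pos [ 0.6359 -0.0774  0.0511] yaw_y -3.1 z [ 0.002 -0.001 -1.   ] shift [-0.     -0.0019  0.0036] turn -0.029033870887357694 j6 -0.24 t 11.45
```

```bash
python3 -m handwheel '[[0.03,[0,-0.001,0.001],0],[0.03,[0,-0.001,0.002],0],[0.03,[0,-0.001,0.0025],0],[0.03,[0,-0.001,0.003],0],[0.03,[0,-0.001,0.0035],0],[0.03,[0,-0.001,0.0035],0]]'
```

```text
clock: 12.05
eef_pos: [0.6343, -0.0771, 0.0476]
tcp_rot: [0.0, 0.726, 0.687, -0.0]
contact_force: [-1.2, 0.5, 5.8]
width: 0.0416
```

```bash
python3 -m handwheel '[[0.06,[0,0,-0.0005],0],[0.087,[0,0,-0.0005],0],[0.087,[0,0,-0.0005],0],[0.087,[0,0,-0.0005],0],[0.087,[0,0,-0.0005],0],[0.087,[0,0,-0.0005],0],[0.087,[0,0,-0.05],0],[0.087,[0,0,-0.1],0],[0.087,[0,0,-0.12],0],[0.087,[0,0,-0.12],0]]'
python3 - <<'E'
from h import *
c=robot.read_camera('wrist');cv2.imwrite('pics/w8.png',c['image'][100:300,220:440])
print(pix(c,(.6331,-.0773,.042))-[220,100])
rel((.4685,-.1035,.13),25.5)
E
```

```text
clock: 13.05
eef_pos: [0.637, -0.0778, 0.1709]
tcp_rot: [0.004, 0.726, 0.687, 0.002]
contact_force: [-1.2, -0.4, 0.1]
width: 0.0868
[ 98.49830146 130.82318422]
pos [ 0.6353 -0.0774  0.1684] yaw_y -3.1 z [ 0.004 -0.001 -1.   ] shift [-0.0352 -0.1653  0.0378] turn -5.7280551578032854 j6 -0.24 t 13.1
```

View pics/w8.png

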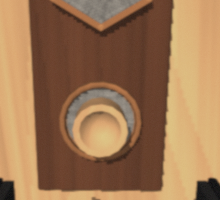

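The wooden block sits in its well with its top at crop position (103,131). Next the hex.

```bash
python3 -m handwheel '[[0.087,[-0.008,-0.04,0],-1.5],[0.087,[-0.017,-0.08,0.01],-3],[0.087,[-0.026,-0.12,0.02],-4.5],[0.087,[-0.033,-0.15,0.03],-5.7],[0.087,[-0.0352,-0.1653,0.037],-5.7],[0.087,[-0.0352,-0.1653,0.037],-5.7],[0.087,[-0.0352,-0.1653,0.037],-5.7]]'
python3 -c "
from h import *
rel((.4685,-.1035,.055),25.5)"
```

```text
clock: 13.8
eef_pos: [0.4675, -0.1032, 0.1288]
tcp_rot: [-0.001, 0.535, 0.845, 0.0]
contact_force: [0.4, -0.1, 0.4]
width: 0.0868
pos [ 0.4675 -0.1032  0.1288] yaw_y 25.3 z [-0.001  0.001 -1.   ] shift [-0.0008  0.0008  0.0738] turn -0.0378459340099198 j6 -0.89 t 13.8
```

```bash
python3 -m handwheel '[[0.087,[-0.0008,0.0008,0.03],0],[0.087,[-0.0008,0.0008,0.055],0],[0.087,[-0.0008,0.0008,0.068],0],[0.087,[-0.0008,0.0008,0.0745],0],[0.06,[-0.0008,0.0008,0.0745],0],[0.04,[-0.0008,0.0008,0.0745],0],[0.04,[-0.0008,0.0008,0.0745],0],[0.04,[-0.0008,0.0008,0.0745],0],[0.04,[-0.0008,0.0008,0.0745],0],[0.04,[-0.0008,0.0008,0.0745],0]]' 45
python3 -m handwheel '[[0.04,[0,0,0],0],[0.04,[0,0,0],0],[0.04,[0,0,0],0]]'
python3 -m handwheel '[[0.04,[0,0,-0.01],0],[0.04,[0,0,-0.03],0],[0.04,[0,0,-0.05],0],[0.04,[0,0,-0.07],0],[0.04,[0,0,-0.09],0],[0.04,[0,0,-0.1],0],[0.04,[0,0,-0.1],0],[0.04,[0,0,-0.1],0]]'
python3 - <<'E'
from h import *
c=robot.read_camera('wrist');cv2.imwrite('pics/w9.png',c['image'][120:400,160:480])
rel((.6415,.037,.15),-3)
E
```

```text
clock: 14.8
eef_pos: [0.4689, -0.1037, 0.0556]
tcp_rot: [0.001, 0.535, 0.845, 0.0]
contact_force: [0.3, -0.1, 2.7]
width: 0.0497
clock: 15.1
eef_pos: [0.4689, -0.1037, 0.0555]
tcp_rot: [0.001, 0.535, 0.845, 0.0]
contact_force: [0.4, 0.3, 6.2]
width: 0.0496
clock: 15.9
eef_pos: [0.4678, -0.1033, 0.1546]
tcp_rot: [-0.001, 0.535, 0.845, -0.0]
contact_force: [-0.1, -0.4, -4.0]
width: 0.0497
pos [ 0.4676 -0.1032  0.1543] yaw_y 25.4 z [-0.002  0.001 -1.   ] shift [0.0522 0.2172 0.004 ] turn 5.670784812930391 j6 -0.89 t 15.95
```

View pics/w9.png

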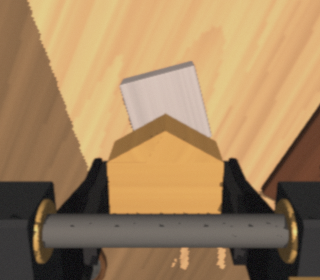

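The brass block is held across its flats (width 49.7 mm) and the steel block stays put. I carry the hex to its well.

```bash
python3 -m handwheel '[[0.04,[0.006,0.024,0],0.7],[0.04,[0.014,0.058,0],1.6],[0.04,[0.023,0.095,0],2.6],[0.04,[0.032,0.132,0],3.6],[0.04,[0.04,0.168,0.002],4.6],[0.04,[0.047,0.196,0.004],5.4],[0.04,[0.051,0.212,0.004],5.7],[0.04,[0.0522,0.2172,0.004],5.7],[0.04,[0.0522,0.2172,0.004],5.7],[0.04,[0.0522,0.2172,0.004],5.7]]'
python3 - <<'E'
from h import *
c=robot.read_camera('wrist');cv2.imwrite('pics/w10.png',c['image'][120:400,180:460])
print(pix(c,(.6415,.037,.021))-[180,120])
rel((.6415,.0375,.0475),-3)
E
```

```text
clock: 16.95
eef_pos: [0.6408, 0.0361, 0.15]
tcp_rot: [-0.001, 0.726, 0.687, -0.001]
contact_force: [0.2, -0.1, -4.5]
width: 0.0497
[146.5460862  110.22599807]
pos [0.6409 0.0359 0.1504] yaw_y -3.2 z [-0.003 -0.    -1.   ] shift [0.0016 0.0008 0.1029] turn -0.0341023337574569 j6 -0.06 t 17.0
```

View pics/w10.png

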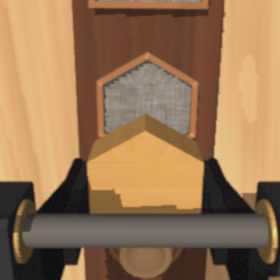

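The well's flats at u=98 and 197 put its centre at 147.5 against the predicted 146.5. I lower the block.

```bash
python3 -m handwheel '[[0.04,[0.0015,0.001,0.02],0],[0.04,[0.0015,0.001,0.05],0],[0.04,[0.0015,0.001,0.075],0],[0.04,[0.0015,0.001,0.09],0],[0.04,[0.0015,0.001,0.097],0],[0.04,[0.0015,0.001,0.1],0],[0.04,[0.0015,0.001,0.101],0],[0.04,[0.0015,0.001,0.102],0],[0.04,[0.0015,0.001,0.102],0]]'
python3 -c "
from h import *
rel((.6415,.0375,.0465),-3)"
```

```text
clock: 17.9
eef_pos: [0.644, 0.038, 0.05]
tcp_rot: [0.001, 0.726, 0.687, 0.001]
contact_force: [0.1, 0.6, -3.5]
width: 0.0496
pos [0.644 0.038 0.05 ] yaw_y -3.1 z [ 0.002 -0.    -1.   ] shift [-0.0007 -0.0025  0.0035] turn -0.028739756832678154 j6 -0.06 t 17.9
```

```bash
python3 -m handwheel '[[0.04,[0,-0.0015,0.001],0],[0.04,[0,-0.0015,0.002],0],[0.04,[0,-0.0015,0.0025],0],[0.04,[0,-0.0015,0.003],0],[0.04,[0,-0.0015,0.0035],0],[0.04,[0,-0.0015,0.0035],0]]'
```

```text
clock: 18.5
eef_pos: [0.6418, 0.0382, 0.0466]
tcp_rot: [0.0, 0.726, 0.687, -0.0]
contact_force: [-2.7, -0.4, 4.9]
width: 0.0496
```

Contact has gone from −4 N to +5 N, so the block is seated. I release it.

```bash
python3 -m handwheel '[[0.065,[0,0,-0.0005],0],[0.087,[0,0,-0.0005],0],[0.087,[0,0,-0.0005],0],[0.087,[0,0,-0.0005],0],[0.087,[0,0,-0.0005],0],[0.087,[0,0,-0.0005],0],[0.087,[0,0,-0.05],0],[0.087,[0,0,-0.1],0],[0.087,[0,0,-0.12],0],[0.087,[0,0,-0.12],0]]'
python3 - <<'E'
from h import *
c=robot.read_camera('wrist');cv2.imwrite('pics/w11.png',c['image'][100:300,220:440])
print(pix(c,(.6415,.037,.041))-[220,100])
rel((.4685,-.1035,.13),40.5)
E
```

```text
clock: 19.5
eef_pos: [0.6447, 0.0379, 0.1699]
tcp_rot: [0.003, 0.726, 0.687, 0.003]
contact_force: [0.5, 0.2, -0.0]
width: 0.0869
[ 99.50180326 132.86502988]
pos [0.6429 0.0381 0.1673] yaw_y -3.1 z [ 0.004 -0.    -1.   ] shift [-0.1509 -0.1665  0.0367] turn -8.728298274159181 j6 -0.06 t 19.55
```

View pics/w11.png

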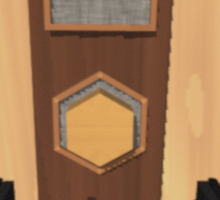

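The hex sits inside its well, centred near crop position (99,131). Next the square block.

```bash
python3 -m handwheel '[[0.087,[-0.025,-0.028,0],-1.5],[0.087,[-0.055,-0.06,0],-3],[0.087,[-0.085,-0.094,0.01],-4.5],[0.087,[-0.115,-0.127,0.02],-6],[0.087,[-0.14,-0.155,0.03],-7.5],[0.087,[-0.1509,-0.1665,0.0367],-8.7],[0.087,[-0.1509,-0.1665,0.0367],-8.7],[0.087,[-0.1509,-0.1665,0.0367],-8.7],[0.087,[-0.1509,-0.1665,0.0367],-8.7]]'
python3 - <<'E'
from h import *
c=robot.read_camera('wrist');cv2.imwrite('pics/w12.png',c['image'][100:400,180:480])
print([(pix(c,(.4685+x,-.1035+y,.025))-[180,100]).round() for x,y in((0,0),(-.0395,.0035),(.0035,.0411),(.0392,-.0033))])
rel((.4685,-.1035,.030),40.5)
E
```

```text
clock: 20.45
eef_pos: [0.4682, -0.103, 0.1286]
tcp_rot: [0.0, 0.42, 0.907, 0.0]
contact_force: [0.7, -0.3, 1.4]
width: 0.087
[array([146., 143.]), array([105., 103.]), array([190., 102.]), array([185., 180.])]
pos [ 0.4684 -0.1029  0.1288] yaw_y 40.4 z [ 0.001 -0.    -1.   ] shift [-0.0005 -0.0003  0.0988] turn -0.027814476301963965 j6 -1.15 t 20.5
```

View pics/w12.png

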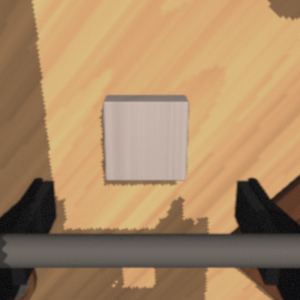

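The square's top face runs from u=105 to 188, aligned with the jaws and matching prediction. I descend and grip.

```bash
python3 -m handwheel '[[0.087,[-0.0005,0,0.03],0],[0.087,[-0.0005,0,0.06],0],[0.087,[-0.0005,0,0.085],0],[0.087,[-0.0005,0,0.095],0],[0.087,[-0.0005,0,0.0985],0],[0.065,[-0.0005,0,0.0985],0],[0.05,[-0.0005,0,0.0985],0],[0.05,[-0.0005,0,0.0985],0],[0.05,[-0.0005,0,0.0985],0],[0.05,[-0.0005,0,0.0985],0]]' 55
python3 -m handwheel '[[0.05,[0,0,0],0],[0.05,[0,0,0],0],[0.05,[0,0,0],0]]'
python3 -m handwheel '[[0.05,[0,0,-0.01],0],[0.05,[0,0,-0.03],0],[0.05,[0,0,-0.05],0],[0.05,[0,0,-0.07],0],[0.05,[0,0,-0.09],0],[0.05,[0,0,-0.11],0],[0.05,[0,0,-0.12],0],[0.05,[0,0,-0.12],0],[0.05,[0,0,-0.12],0]]'
python3 -c "
from h import *
rel((.6487,.1525,.15),-3)"
```

```text
clock: 21.5
eef_pos: [0.4684, -0.1039, 0.0311]
tcp_rot: [0.001, 0.42, 0.907, 0.0]
contact_force: [0.9, 1.7, 3.9]
width: 0.0574
clock: 21.8
eef_pos: [0.4684, -0.1039, 0.0311]
tcp_rot: [0.001, 0.42, 0.908, 0.0]
contact_force: [1.7, 2.5, 5.9]
width: 0.0575
clock: 22.7
eef_pos: [0.4669, -0.1035, 0.1498]
tcp_rot: [-0.001, 0.42, 0.908, -0.0]
contact_force: [1.0, 0.2, -6.1]
width: 0.0576
pos [ 0.4669 -0.1035  0.1498] yaw_y 40.3 z [-0.002  0.001 -1.   ] shift [ 7.740e-02  3.043e-01 -3.000e-04] turn 8.66990539938303 j6 -1.16 t 22.7
```

```bash
python3 -m handwheel '[[0.05,[0.006,0.024,0],0.7],[0.05,[0.015,0.06,0],1.7],[0.05,[0.025,0.097,0],2.8],[0.05,[0.034,0.134,0],3.9],[0.05,[0.044,0.171,0],5],[0.05,[0.053,0.208,0],6],[0.05,[0.062,0.244,0],7],[0.05,[0.07,0.275,0],8],[0.05,[0.075,0.295,0],8.6],[0.05,[0.0774,0.3043,0],8.7]]'
python3 -m handwheel '[[0.05,[0,0,0],0],[0.05,[0,0,0],0]]'
python3 - <<'E'
from h import *
c=robot.read_camera('wrist');cv2.imwrite('pics/w13.png',c['image'][100:400,160:480])
print([(pix(c,(.6487+x,.1525+y,.021))-[160,100]).round() for x,y in((0,0),(-.0435,.0393),(.0393,.0435))])
rel((.6487,.1525,.048),-3)
E
```

```text
clock: 23.7
eef_pos: [0.6492, 0.1541, 0.1478]
tcp_rot: [-0.001, 0.726, 0.688, -0.001]
contact_force: [0.0, -0.3, -6.1]
width: 0.0573
clock: 23.9
eef_pos: [0.6479, 0.1513, 0.1489]
tcp_rot: [-0.001, 0.726, 0.688, -0.002]
contact_force: [-0.2, -0.8, -6.8]
width: 0.0575
[array([167., 130.]), array([104.,  81.]), array([218.,  69.])]
pos [0.648  0.151  0.1493] yaw_y -3.2 z [-0.003 -0.001 -1.   ] shift [0.0016 0.0009 0.1013] turn -0.0313735868190264 j6 0.12 t 23.95
```

View pics/w13.png

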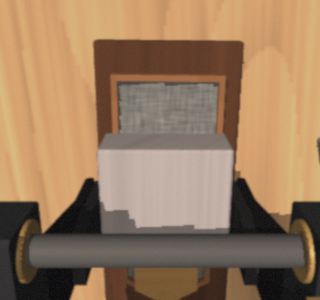

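The well's outer edges at u=111 and 226 and top at v≈75 agree with the predicted centre to about 1 px. I lower the block.

```bash
python3 -m handwheel '[[0.05,[0.0016,0.001,0.02],0],[0.05,[0.0016,0.001,0.05],0],[0.05,[0.0016,0.001,0.075],0],[0.05,[0.0016,0.001,0.088],0],[0.05,[0.0016,0.001,0.095],0],[0.05,[0.0016,0.001,0.098],0],[0.05,[0.0016,0,0.1],0],[0.05,[0.0016,0,0.1],0],[0.05,[0.0016,0,0.1],0]]'
python3 -c "
from h import *
rel((.6495,.1525,.0471),-3)"
```

```text
clock: 24.85
eef_pos: [0.6502, 0.154, 0.0514]
tcp_rot: [0.001, 0.726, 0.687, 0.001]
contact_force: [-0.3, 0.6, -6.3]
width: 0.0572
pos [0.6502 0.154  0.0514] yaw_y -3.1 z [ 0.002  0.    -1.   ] shift [-0.0015 -0.0006  0.0043] turn -0.02759065391015838 j6 0.12 t 24.85
```

```bash
python3 -m handwheel '[[0.05,[-0.001,0,0.001],0],[0.05,[-0.001,0,0.002],0],[0.05,[-0.001,0,0.003],0],[0.05,[-0.001,0,0.0035],0],[0.05,[-0.001,0,0.004],0],[0.05,[-0.001,0,0.004],0],[0.05,[-0.001,0,0.004],0]]'
```

```text
clock: 25.55
eef_pos: [0.6496, 0.1529, 0.0472]
tcp_rot: [0.0, 0.726, 0.687, 0.0]
contact_force: [-2.4, -0.9, 3.1]
width: 0.0576
```

```bash
python3 -m handwheel '[[0.07,[0,0,-0.0005],0],[0.087,[0,0,-0.0005],0],[0.087,[0,0,-0.0005],0],[0.087,[0,0,-0.0005],0],[0.087,[0,0,-0.0005],0],[0.087,[0,0,-0.0005],0],[0.087,[0,0,-0.05],0],[0.087,[0,0,-0.1],0],[0.087,[0,0,-0.14],0],[0.087,[0,0,-0.15],0]]'
python3 -m handwheel '[[0.087,[0.04,-0.02,0],0],[0.087,[0.08,-0.06,0],0],[0.087,[0.12,-0.1,0],0],[0.087,[0.16,-0.14,0],0],[0.087,[0.2,-0.18,0],0],[0.087,[0.22,-0.2,0],0],[0.087,[0.22,-0.2,0],0],[0.087,[0.22,-0.2,0],0],[0.087,[0.22,-0.2,0],0]]'
python3 - <<'E'
from h import *
a=robot.read_camera('top')['image'];b=robot.read_camera('scene')['image']
cv2.imwrite('pics/fin.png',np.vstack([cv2.resize(a[140:320,140:540],None,fx=1.9,fy=1.9),cv2.resize(b[170:370,180:520],(760,447))[:256]]))
cv2.imwrite('pics/fin.png',np.vstack([cv2.resize(a[140:320,140:540],(600,270)),cv2.resize(b[180:360,180:500],(600,330))]))
E
```

```text
clock: 26.55
eef_pos: [0.6528, 0.1532, 0.2024]
tcp_rot: [0.003, 0.726, 0.687, 0.004]
contact_force: [0.9, 0.1, -0.1]
width: 0.0868
clock: 27.45
eef_pos: [0.4626, 0.3829, 0.196]
tcp_rot: [0.0, 0.726, 0.687, -0.0]
contact_force: [0.1, -0.6, 0.4]
width: 0.0871
```

I've used all the pictures, so I check by numbers instead.

```bash
python3 - <<'E'
from h import *
c=robot.read_camera('top');im=c['image'];im0=cv2.imread('pics/top0.png')
d=cv2.absdiff(im,im0).max(2)
for n,(x,y) in dict(jar=(276,289),cone=(162,292)).items(): print(n,d[y-18:y+18,x-18:x+18].mean())
for n,w,z in(('sq',(.649,.1523),.041),('hex',(.6415,.037),.041),('round',(.6335,-.0773),.042),('puck',(.459,-.279),.028)):
    u,v=pix(c,(*w,z)).round().astype(int);r=24
    p=(d[v-r:v+r,u-r:u+r]>30).astype('uint8')
    p=cv2.morphologyEx(p,cv2.MORPH_OPEN,np.ones((3,3)))
    k,l,s,ce=cv2.connectedComponentsWithStats(p);i=1+np.argmax(s[1:,4])
    print(n,s[i],ray(c,u-r+ce[i][0],v-r+ce[i][1],z))
    x=im[v-4:v+5,u-4:u+5].reshape(-1,3).mean(0).round();print('  bgr',x)
E
```

```text
jar 42.87731481481482
cone 22.536265432098766
sq [   5    7   43   37 1399] [0.6471 0.149  0.041 ]
  bgr [137. 153. 173.]
hex [   2    9   46   39 1106] [0.635 0.039 0.041]
  bgr [ 56. 132. 189.]
round [ 11  11  31  28 634] [ 0.6321 -0.0802  0.042 ]
  bgr [ 87. 146. 191.]
puck [  0  13  37  35 933] [ 0.4486 -0.2676  0.028 ]
  bgr [29. 33. 36.]
```

The arm's shadow is spoiling the comparison. I'll return near the start pose and compare like with like.

```bash
python3 -m handwheel '[[0.087,[0.04,-0.04,-0.02],0],[0.087,[0.09,-0.1,-0.045],-4],[0.087,[0.15,-0.18,-0.045],-8],[0.087,[0.2,-0.3,-0.045],-12],[0.087,[0.2,-0.3,-0.045],-15.4],[0.087,[0.2,-0.3,-0.045],-15.4],[0.087,[0.2,-0.3,-0.045],-15.4],[0.087,[0.2,-0.3,-0.045],-15.4],[0.087,[0.2,-0.3,-0.045],-15.4],[0.087,[0.2,-0.3,-0.045],-15.4]]'
python3 - <<'E'
from h import *
c=robot.read_camera('top');im=c['image'];im0=cv2.imread('pics/top0.png')
d=cv2.absdiff(im,im0).max(2)
for n,(x,y) in dict(jar=(276,289),cone=(162,292)).items(): print(n,d[y-15:y+15,x-15:x+15].mean())
x=im.astype(int);B,G,R=x[...,0],x[...,1],x[...,2]
for n,w,z,m in(('sq',(.649,.1523),.041,None),('hex',(.6415,.037),.041,(R-B>70)&(G>90)),('round',(.6335,-.0773),.042,(R-B>60)&(G>100)),('puck',(.459,-.279),.028,x.max(2)<60)):
    u,v=pix(c,(*w,z)).round().astype(int);r=23
    if m is None: m=d>30
    p=m[v-r:v+r,u-r:u+r].astype('uint8')
    k,l,s,ce=cv2.connectedComponentsWithStats(p);i=l[r,r]
    print(n,i,s[i],ray(c,u-r+s[i][0]+s[i][2]/2-.5,v-r+s[i][1]+s[i][3]/2-.5,z))
E
```

```text
clock: 28.6
eef_pos: [0.1737, 0.5998, 0.2413]
tcp_rot: [0.0, 0.137, 0.991, 0.0]
contact_force: [0.2, -1.4, -0.2]
width: 0.0872
jar 3.73
cone 4.555555555555555
sq 1 [   4    6   42   39 1426] [0.6463 0.1502 0.041 ]
hex 5 [  5   8  35  31 774] [0.6414 0.0387 0.041 ]
round 1 [ 10  11  26  24 443] [ 0.6338 -0.0768  0.042 ]
puck 1 [ 10  13  24  21 393] [ 0.4595 -0.2771  0.028 ]
```

```bash
python3 -c "
from h import *
print(robot.close_job())"
```

```text
the job is handed in; nothing more can be done
None
```

The puck is in its small bench well and the round, hex and square blocks are each in the well of their own shape. I took them in the order asked and handed the job in at about 29 s of the 101 s.

- **Placing:** each piece was lowered until the force on the tool showed it had met the well floor (3 to 6 N). It was then released and the gripper lifted clear.
- **Position:** with the arm back near its start pose, the top camera put the puck, hex and round blocks within about 2 mm of their wells' centres. The square block came out within about 3 mm, and its outline may include some shadow. The limit is 14 mm.
- **Bystanders:** the image around the jar and the cone matches the first picture apart from camera noise, so neither moved.
- **Checks that failed or disagreed:**
  - The viewer refused my last overview picture because the 16-picture limit was reached. The square block's final placing and the overall scene were therefore checked by numbers only, and its flatness rests on the floor contact.
  - An earlier image comparison gave false differences because of the arm and its shadow. I repeated it once the arm was back near its start pose.
  - The wrist and top cameras disagreed by up to 4 mm on some points.

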